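# Close the gel staining box and start the timer

### The arm

A 6-joint arm with a two-finger parallel gripper is mounted at the origin on the work surface. World frame = base frame: x ahead of the robot, y to its left, z up, the work surface at z = 0. Lengths are in m, angles in rad, forces in N, time in s.
With the tool pointing down it reaches from about 0.35 to 0.775 m from the base axis. Payload 7.3 kg.
Tool frame: the origin (TCP) lies at the very end of the fingers, on their centre line; the grasp point (between the pads) lies 19 mm behind it; x points along the fingers, y is the direction in which the jaws open and shut, and the axes are right-handed (so a half turn about x gives the same grasp; the last joint's range is limited). The gripper opens to 92 mm and grips with 3 to 60 N. Pads are 19 mm wide; open, the fingers measure 130 mm over their backs; the gripper's body (75 mm by 190 mm) begins 47 mm behind the grasp point.
Start: joints at [-1.361, 0.342, 1.524, -0, 1.275, -0.146], TCP at [0.183, -0.492, 0.227] pointing down, gripper open.
Joint ranges: [-2.53, 2.53], [-0.77, 2.02], [0.04, 2.7], [-1, 4.14], [0.28, 2.66], [-3.11, 3.11]. Speed limits (rad/s): [2.57, 2.57, 3.14, 3.14, 3.14, 3.14].

### API

Orientations are given as [roll, pitch, yaw] about the fixed x, y, z axes, in that order (R = Rz(yaw) Ry(pitch) Rx(roll)).
In Python, from cell import robot gives the robot as it stands.
- The arm moves only by the tool play_rows, never from a script. Its argument "moves" is a list that holds one entry, the list of rows, each a list of 5 numbers: the shift along the tool's x, y, z in m, then the turn about the tool's x in degrees, then the opening, from -1 (shut) to 1 (fully open), so that 0 is half open. A call has exactly 10 rows; each row shifts and turns the pose as measured when the row begins, along the tool's axes as they then stand; what a row does not reach is not made up. A row lasts 1/10 s, in which the tool goes at most 50 mm and 8.59 degrees, less where a joint would pass 70% of its speed; a pose out of reach is approached as far as the arm can. A call with a gripper value outside its range is refused whole. The fingers move at their own pace and stop on an object; "grip_force" is the grip in N (left out, the last holds). Time passes only in rows, so rows that do not move let the fingers close, or fill a call up. It gives the time, the measured TCP pose, the force and the opening at its end, in the units of the state.
- robot.observe(): the state, without advancing time (a new reading comes with each control period).
- robot.read_camera(name): name is "side" or "top" or "wrist"; returns the picture (480x640x3 uint8, red, green, blue); there is no depth.
- robot.get_calibration(name): a dict with "mtx" (3x3 intrinsics, pixels), "k1" (the pictures are not rectified: a ray, as slopes to the right and down, at radius r is drawn at 1 + k1 r^2 times it, then the intrinsics apply), "view" (4x4, takes a point from world to camera coordinates). Camera axes: x right, y up, looking along -z (the intrinsics and any distortion apply to the point x, -y, -z); pixel columns grow to the right and rows downward; lengths in m; the calibration is good to about 2 mm. A picture is of the moment at which its call begins: read the wrist's pose just before it. get_calibration takes no time and is no camera call; for the wrist camera it gives the pose at the moment of the call.
- robot.hand_in(): hands the job in, once; it reports no verdict.
Trained networks look in the newest picture that a camera, given by its name, has taken for a name from the list of things; names that differ only in an ending like _2 or _b are one class to them, and where a whole thing is asked for, a point or a joint stands for the part that bears it (a point fixed in the world has none). Each returns a list of dicts, best first, with "score" (0 to 1); they miss things now and then, are a little off and sometimes report something else, mostly with a low value. They report only what shows in the picture. A call takes as long as a camera call.
- robot.spot_in(camera, label): "point" ([column, row] in pixels, amid what is visible of it).
The state is a dict: "time": time; "qpos": joint angles; "qvel": joint speeds; "joint_efforts": joint torques, N m; "tool_pos": TCP position; "tool_rot": TCP orientation; "contact_force": force on the tool from outside, world axes, zero at the start; "torque": the same for the moment, N m; "opening": finger opening in m.
Only numpy, scipy, OpenCV 4.12 (cv2) and the standard library are available. Lean on these libraries where they do the work, as an engineer would, in place of code of your own. Each camera call takes 0.05 s, during which the arm holds its last target.

### The job

With the fingertips, push the staining box's orange sliding cover fully home against its far end block, then press the green start button of the bench timer. Only push: do not pinch the cover's bar or lift anything, do not press green before the cover is home, never press the red button, and leave everything else where it stands.

Things in the scene. Friction and masses are not known exactly. Their poses are not given: they have to be found in the camera images.
- stain_box: gel staining box, fixed, clear plastic with grey guide rails, on a black mat: 260 mm long (its x axis), 146 mm wide (y), 75 mm high. Origin at centre of underside, z up. Its sliding orange cover runs along x between the rails; a grey end block at the +x end is the cover's stop.
- cover (a joint): opening of the orange sliding cover, in m: 0 = fully home against the far (+x) end block, up to 0.12 = fully open; it starts 0.06 to 0.11 open. Pushing the cover along the staining box's +x lowers the value. It slides with about 2.5 N of friction, stays where it is left and has no latch or spring. The cover plate is 150 x 120 mm, its upper face 72 mm above the table.
- push_bar (a point): middle of the upper face of the white push bar that stands on the orange cover, 100 mm above the table, and moves with it; axes as the staining box. The bar is 96 mm long across the cover (y), 28 mm thick (x) and 28 mm high above the cover plate. Flat cover plate extends 80 mm behind the bar's near face (-x) and 40 mm beyond its far face; the bar is 20 mm farther along x than the cover's middle.
- bar_near_face (a point): centre of the near (-x) face of the push bar, the face to push on, 84 mm above the table; axes as the staining box. The near face is the collider cover_c2; the far face (cover_c3) lies 28 mm along x from it.
- timer: bench timer, fixed: grey base 140 (x) x 170 (y) x 45 mm high with a black display block along its far edge, 85 mm high, whose near side is 25 mm along x from the origin. Origin at centre of underside; two push buttons on the base, 90 mm apart.
- start (a joint): travel of the green start button in m: 0 = up, 0.006 = fully down (about 5 N, springs back); 0.004 counts as pressed
- start_top (a point): centre of the top of the green start button (28 mm across), on the +y side of the timer; it is pressed straight down
- reset (a joint): travel of the red reset button in m, like the green one; must not be pressed
- reset_top (a point): centre of the top of the red reset button (28 mm across), on the -y side of the timer
- tipbox_green: loose pipette-tip box, green with yellow lid, 120 x 85 x 67 mm, bystander; origin at centre of underside
- tipbox_pink: loose pipette-tip box, red with orange lid, 120 x 85 x 67 mm, bystander; origin at centre of underside
- tube_rack: loose blue tube rack, 70 x 130 x 35 mm, bystander standing just behind the timer; origin at centre of underside
- jar: loose small jar with blue cap, 44 mm across, 60 mm high, bystander standing just beyond the far end of the staining box; origin at centre of underside
- buffer_bottle: loose bottle with blue cap, 72 mm across, 170 mm high, bystander; origin at centre of underside
- beaker: loose glass beaker, 70 mm across, 90 mm high, bystander; origin at centre of underside
- marker: loose blue marker with black cap lying flat, about 127 mm long and 14 mm thick, bystander lying in front of the timer; origin 45 mm from its blue end, on the underside, x along it towards the black cap

How it is judged:
On the way, in this order (a step that is already met when the one before it is completed fails the run):
1. the orange cover is fully home (value of joint cover below 0.004 m), for 0.2 s.
2. the green start button is pressed (value of joint start above 0.004 m), for 0.05 s.
At the end, for the whole second after the job is handed in: the cover is within 4 mm of its end stop, both buttons are up again, and every bystander is within 20 mm of where it stood (value of joint cover below 0.004 m and value of joint each of start, reset below 0.002 m and distance of each of tipbox_green, tipbox_pink, tube_rack, jar, buffer_bottle, beaker, marker from where it was at the start of the episode below 0.02 m); the robot touches nothing.
It fails at once if green button pressed while the cover is open (value of joint start above 0.003 m and value of joint cover above 0.006 m).
It fails at once if red button pressed (value of joint reset above 0.003 m).
It fails at once if the cover's push bar is pinched (both its faces squeezed by the fingers) (contact force between the fingers and cover_c2 above 1 N and contact force between the fingers and cover_c3 above 1 N).
It fails at once if a bystander is lifted more than 12 mm, knocked over, or shifted more than 20 mm (height (world z) of any of tipbox_green, tipbox_pink, tube_rack, jar, buffer_bottle, beaker, marker above 0.012 m or angle between any of tipbox_green, tipbox_pink, tube_rack, jar, buffer_bottle, beaker's own z axis and vertical above 0.5 rad or distance of any of tipbox_green, tipbox_pink, tube_rack, jar, buffer_bottle, beaker, marker from where it was at the start of the episode above 0.02 m).
It also fails if it takes over 45 s, if anything falls off the work surface, if the arm or the gripper's body presses on something with over 40 N, if the wrist force passes 120 N, or if a joint passes its speed limit or range.

## Working session

There is one attempt and no reset: what is moved stays moved. The work goes in short steps, Python scripts to look and compute and a tool call to move; the robot and the scene stay as the last step left them, time stands still between calls to the robot, and variables do not carry over. Pictures are saved under pics/ and viewed, and the job is handed in when it is done.

Besides the shell and the picture viewer there is one more tool, called after "Call:" by a JSON object that holds its "fn" and its "kwargs". play_rows: Moves the arm, as the interface text tells. Its arguments: {"type":"object","properties":{"moves":{"type":"array"},"grip_force":{"type":"number"}},"required":["moves"]}

```bash
mkdir -p pics; ls; cat > h.py <<'E'
import numpy as np, cv2
from cell import robot
def save(cam,name):
    im=robot.read_camera(cam); cv2.imwrite('pics/'+name+'.png',im[:,:,::-1]); return im
def ray(cam,px,cal=None):
    c=cal or robot.get_calibration(cam); K=np.array(c['mtx']);V=np.array(c['view']);k=c['k1']
    d=(np.array(px)-[K[0,2],K[1,2]])/[K[0,0],K[1,1]]
    u=d.copy()
    for _ in range(30): u=d/(1+k*(u@u))
    dc=np.array([u[0],-u[1],-1]); R=V[:3,:3]; o=-R.T@V[:3,3]; return o,R.T@dc
def atz(cam,px,z,cal=None):
    o,d=ray(cam,px,cal); return o+d*(z-o[2])/d[2]
def proj(cam,p,cal=None):
    c=cal or robot.get_calibration(cam); K=np.array(c['mtx']);V=np.array(c['view']);k=c['k1']
    q=V[:3,:3]@np.array(p)+V[:3,3]; s=np.array([q[0],-q[1]])/-q[2]; s=s*(1+k*(s@s)); return s*[K[0,0],K[1,1]]+[K[0,2],K[1,2]]
E
python3 - <<'E'
from h import *
np.set_printoptions(precision=4,suppress=True)
print(robot.observe())
for c in ['top','side']: save(c,c+'0')
for c in ['top','side']:
  for l,z in [('push_bar',.1),('cover',.072),('start_top',.05),('reset_top',.05),('stain_box',.04),('timer',.04),('marker',.007),('jar',.06)]:
    for r in robot.spot_in(c,l)[:2]: print(c,l,r['score'],r['point'],atz(c,r['point'],z))
E
```

```text
pics
{'time': 0.0, 'qpos': array([-1.361 ,  0.3427,  1.525 ,  0.    ,  1.2754, -0.146 ]), 'qvel': array([ 0.0003, -0.001 ,  0.0013,  0.0011,  0.0002,  0.001 ]), 'joint_efforts': array([ -0.0027, -43.1251, -24.4222,   0.0715,   0.056 ,  -0.0001]), 'tool_pos': array([ 0.1828, -0.4917,  0.226 ]), 'tool_rot': array([-1.7231,  1.5693,  1.7743]), 'contact_force': array([-0.9645,  0.1602, -0.5475]), 'torque': array([-0.0206, -0.012 ,  0.0245]), 'opening': 0.09205287754617163}
top push_bar 0.83 [263.3, 261.2] [0.5018 0.162  0.1   ]
top cover 0.73 [264.4, 263.5] [0.4978 0.1626 0.072 ]
top start_top 0.73 [197.2, 189.8] [0.6811 0.3271 0.05  ]
top start_top 0.42 [397.1, 267.6] [ 0.4826 -0.1519  0.05  ]
top reset_top 0.67 [435.1, 263.0] [ 0.4917 -0.243   0.05  ]
top stain_box 0.61 [253.7, 244.5] [0.5457 0.1916 0.04  ]
top stain_box 0.53 [263.8, 259.7] [0.5085 0.1675 0.04  ]
top timer 0.91 [412.8, 251.1] [ 0.5219 -0.1919  0.04  ]
top timer 0.74 [126.5, 314.3] [0.3825 0.5028 0.04  ]
top marker 0.64 [415.8, 295.5] [ 0.415  -0.2002  0.007 ]
top jar 0.66 [199.9, 187.6] [0.6846 0.3183 0.06  ]
side push_bar 0.84 [310.0, 291.1] [0.4843 0.1906 0.1   ]
side cover 0.93 [310.1, 291.1] [0.4973 0.1718 0.072 ]
side start_top 0.39 [373.3, 228.0] [ 0.4827 -0.1598  0.05  ]
side reset_top 0.6 [383.0, 210.7] [ 0.4954 -0.2476  0.05  ]
side stain_box 0.89 [289.4, 299.4] [0.5443 0.2064 0.04  ]
side timer 0.83 [366.4, 222.5] [ 0.518  -0.1795  0.04  ]
side marker 0.71 [233.8, 378.0] [0.5323 0.4722 0.007 ]
side marker 0.7 [394.7, 237.9] [ 0.4224 -0.1975  0.007 ]
side jar 0.69 [224.2, 311.2] [0.6586 0.3476 0.06  ]
```

View pics/top0.png

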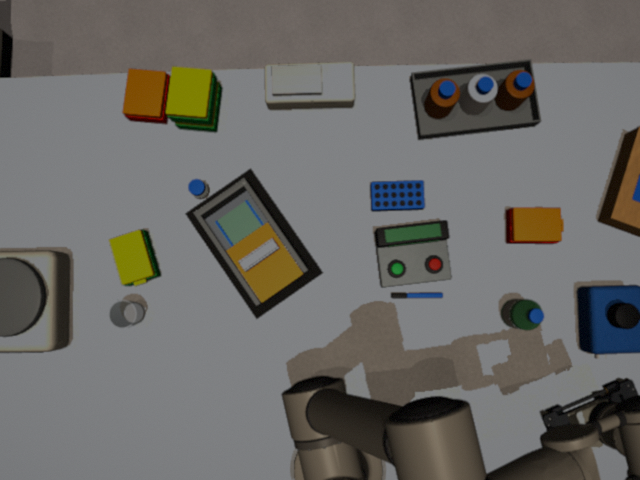

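View pics/side0.png

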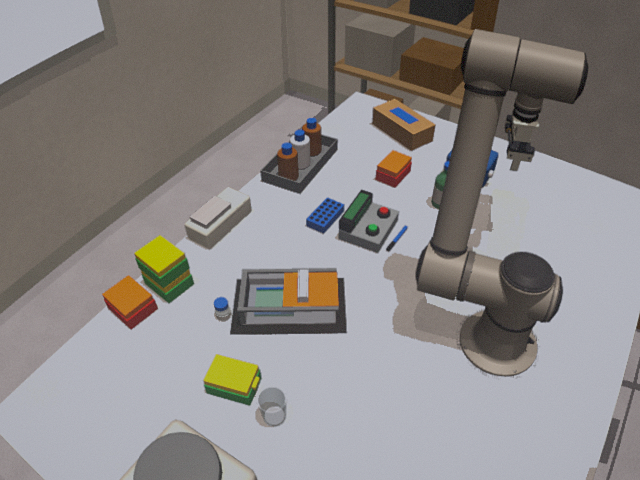

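```bash
python3 - <<'E'
import cv2
a=cv2.imread('pics/top0.png')[170:340,170:340]; cv2.imwrite('pics/top0z.png',cv2.resize(a,(595,595),interpolation=cv2.INTER_CUBIC))
a=cv2.imread('pics/top0.png')[190:340,350:500]; cv2.imwrite('pics/top0t.png',cv2.resize(a,(600,600),interpolation=cv2.INTER_CUBIC))
E
```

```text
(no output)
```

View pics/top0z.png

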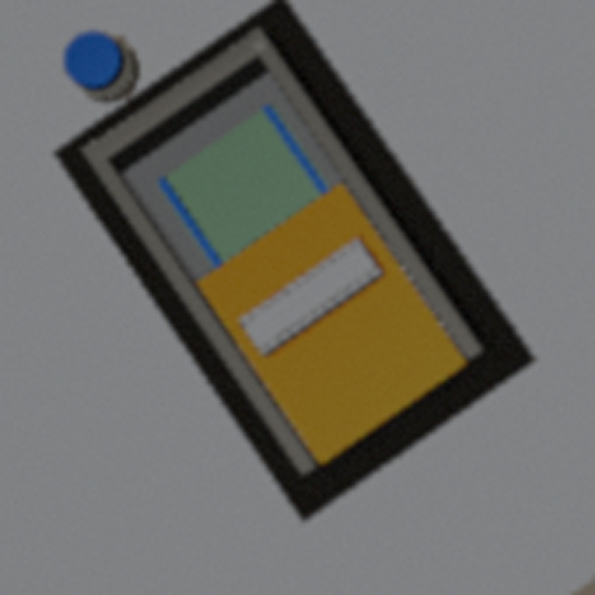

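View pics/top0t.png

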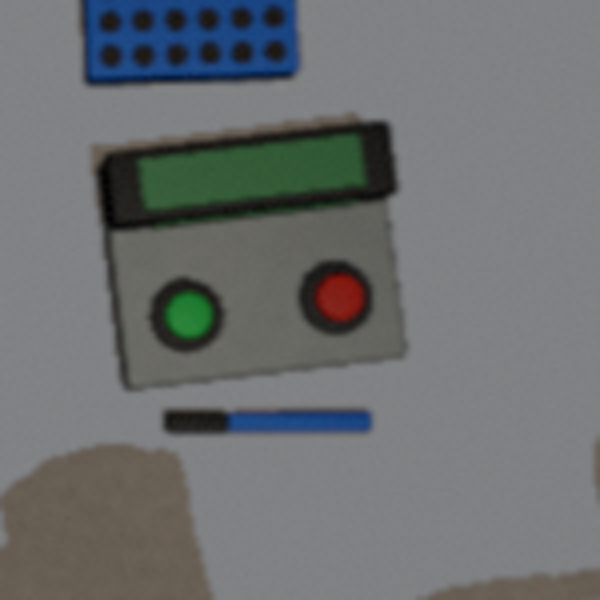

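The top view shows the cover at (264,262), with its open end up-left and the jar at (198,187). Green is at (397,268), red at (435,263) and the marker lies in front of the timer at about (416,295). Next I'll fit the box axis.

```bash
python3 - <<'E'
from h import *
np.set_printoptions(precision=4,suppress=True)
f=lambda p:np.array(p)/3.5+170
z=.072
C={k:atz('top',f(p),z)[:2] for k,p in dict(nr=(468,362),nl=(320,465),fr=(343,184),fl=(198,280)).items()}
print(C)
for a,b in [('nr','fr'),('nl','fl')]:
  d=C[b]-C[a];print(np.linalg.norm(d),np.degrees(np.arctan2(d[1],d[0])))
for a,b in [('nr','nl'),('fr','fl')]:
  d=C[b]-C[a];print(np.linalg.norm(d),np.degrees(np.arctan2(d[1],d[0]))-90)
cc=sum(C.values())/4; print('cover c',cc)
B={k:atz('top',f(p),.1)[:2] for k,p in dict(nr=(383,272),nl=(265,355),fr=(360,237),fl=(238,318)).items()}
print(B); bc=sum(B.values())/4; print('bar c',bc)
for a,b in [('nr','nl'),('fr','fl')]:
  d=B[b]-B[a];print(np.linalg.norm(d),np.degrees(np.arctan2(d[1],d[0]))-90)
# mat corners z~0
M={k:atz('top',f(p),0)[:2] for k,p in dict(nr=(533,358),nl=(305,520),fr=(280,0),fl=(57,152)).items()}
print('mat',M,sum(M.values())/4)
for a,b in [('nr','fr'),('nl','fl')]:
  d=M[b]-M[a];print(np.linalg.norm(d),np.degrees(np.arctan2(d[1],d[0])))
for a,b in [('nr','nl'),('fr','fl')]:
  d=M[b]-M[a];print(np.linalg.norm(d),np.degrees(np.arctan2(d[1],d[0]))-90)
g=lambda p:np.array(p)/4+[350,190]
for n,p in dict(green=(190,315),red=(341,297)).items(): print(n,atz('top',g(p),.055))
T=[atz('top',g(p),.045)[:2] for p in [(128,389),(405,355)]]
print(T)
E
```

```text
{'nr': array([0.4726, 0.0702]), 'nl': array([0.4055, 0.1707]), 'fr': array([0.5947, 0.153 ]), 'fl': array([0.5315, 0.2521])}
0.14753608188609688 34.13607696257434
0.15001985656804853 32.873531062079294
0.12084119051448963 33.7366264573065
0.11757877939670094 32.53274911823691
cover c [0.5011 0.1615]
{'nr': array([0.5323, 0.1242]), 'nl': array([0.4789, 0.203 ]), 'fr': array([0.5559, 0.1391]), 'fl': array([0.5037, 0.2208])}
bar c [0.5177 0.1718]
0.09524217294389725 34.10232173688216
0.09686394488083425 32.57605435413703
mat {'nr': array([0.4767, 0.0276]), 'nl': array([0.366 , 0.1901]), 'fr': array([0.7369, 0.2045]), 'fl': array([0.6305, 0.3658])} [0.5525 0.197 ]
0.3146601410756681 34.19124863028402
0.31752204138974355 33.58922697066732
0.19659347788488277 34.27323057122803
0.19327404702320972 33.43140654196236
green [ 0.4797 -0.1523  0.055 ]
red [ 0.4885 -0.2425  0.055 ]
[array([ 0.4367, -0.115 ]), array([ 0.4534, -0.2813])]
```

```bash
cat >> h.py <<'E'
from scipy.spatial.transform import Rotation as Ro
def Rt(): 
    s=robot.observe(); return Ro.from_euler('xyz',s['tool_rot']).as_matrix(), s
def plan(target,yaw_v=None):
    """shift in tool axes to target; turn deg to bring tool y to world heading yaw_v (mod 180)"""
    R,s=Rt(); d=R.T@(np.array(target)-s['tool_pos']); print('tcp',s['tool_pos'],'t',s['time'],'shift',d.round(4),'F',np.round(s['contact_force'],2))
    y=np.degrees(np.arctan2(R[1,1],R[0,1])); print('R\n',R.round(4),'yheading',y)
    if yaw_v is not None:
        # turn about tool x (down) positive => heading decreases
        t=(y-yaw_v+90)%180-90; print('turn about x',t, 'q',s['qpos'].round(3))
E
python3 - <<'E'
from h import *
np.set_printoptions(precision=4,suppress=True)
plan([0.40,-0.30,0.24],123.6)
plan([0.477,0.145,0.2],123.6)
E
```

```text
tcp [ 0.1829 -0.4921  0.2267] t 0.9 shift [-0.0133 -0.1045 -0.2704] F [-0.16 -0.21 -0.11]
R
 [[ 0.      0.3483 -0.9374]
 [-0.0001 -0.9374 -0.3483]
 [-1.      0.0001  0.    ]] yheading -69.61593283320529
turn about x -13.215932833205272 q [-1.361  0.342  1.524  0.     1.275 -0.146]
tcp [ 0.1829 -0.4921  0.2267] t 0.9 shift [ 0.0267 -0.4948 -0.4976] F [-0.16 -0.21 -0.11]
R
 [[ 0.      0.3483 -0.9374]
 [-0.0001 -0.9374 -0.3483]
 [-1.      0.0001  0.    ]] yheading -69.61593283320529
turn about x -13.215932833205272 q [-1.361  0.342  1.524  0.     1.275 -0.146]
```

Call:
{"fn": "play_rows", "kwargs": {"moves": [[[-0.002, -0.0105, -0.027, -1.4, -1], [-0.002, -0.0105, -0.027, -1.4, -1], [-0.002, -0.0105, -0.027, -1.4, -1], [-0.002, -0.0105, -0.027, -1.4, -1], [-0.002, -0.0105, -0.027, -1.4, -1], [-0.002, -0.0105, -0.027, -1.4, -1], [-0.002, -0.0105, -0.027, -1.4, -1], [-0.002, -0.0105, -0.027, -1.4, -1], [-0.002, -0.0105, -0.027, -1.4, -1], [-0.002, -0.0105, -0.027, -1.4, -1]]]}}

```text
time: 1.9
tool_pos: [0.3809, -0.2722, 0.247]
tool_rot: [1.257, 1.569, -1.281]
contact_force: [0.2, -1.0, 0.1]
opening: 0.0163
```

```bash
python3 - <<'E'
from h import *
np.set_printoptions(precision=4,suppress=True)
plan([0.477,0.145,0.2],123.6)
E
```

```text
tcp [ 0.3809 -0.2722  0.247 ] t 1.9 shift [ 0.0463 -0.2893 -0.3157] F [ 0.15 -1.    0.11]
R
 [[ 0.0005  0.5669 -0.8238]
 [-0.0017 -0.8238 -0.5669]
 [-1.      0.0017  0.0006]] yheading -55.466179687455536
turn about x 0.9338203125444693 q [-0.784  0.22   1.637 -0.001  1.283  0.185]
```

Call:
{"fn": "play_rows", "kwargs": {"moves": [[[0.001, -0.029, -0.03, 0, -1], [0.001, -0.029, -0.03, 0, -1], [0.001, -0.029, -0.03, 0, -1], [0.001, -0.029, -0.03, 0, -1], [0.001, -0.029, -0.03, 0, -1], [0.001, -0.029, -0.03, 0, -1], [0.001, -0.029, -0.03, 0, -1], [0.001, -0.029, -0.03, 0, -1], [0.001, -0.015, -0.02, 0, -1], [0, 0, 0, 0, -1]]]}}

```text
time: 2.9
tool_pos: [0.4585, 0.0951, 0.2384]
tool_rot: [2.155, 1.563, -0.381]
contact_force: [-0.1, -0.4, -0.9]
opening: 0.0005
```

```bash
python3 - <<'E'
from h import *
np.set_printoptions(precision=4,suppress=True)
plan([0.477,0.145,0.13],123.6)
save('top','top1');save('wrist','w1')
for c in ['top','wrist']:
  for r in robot.spot_in(c,'push_bar')[:2]: print(c,r,atz(c,r['point'],.1))
  for r in robot.spot_in(c,'bar_near_face')[:2]: print(c,r,atz(c,r['point'],.084))
E
```

```text
tcp [0.4585 0.0951 0.2384] t 2.9 shift [ 0.1084 -0.0312 -0.0432] F [-0.11 -0.37 -0.94]
R
 [[ 0.0069  0.5696 -0.8219]
 [-0.0028 -0.8219 -0.5696]
 [-1.      0.0062 -0.0041]] yheading -55.280036334558524
turn about x 1.1199636654414746 q [ 0.043  0.224  1.656 -0.003  1.254  1.008]
top {'point': [259.4, 240.4], 'score': 0.96} [0.5503 0.1705 0.1   ]
top {'point': [262.3, 239.2], 'score': 0.93} [0.5543 0.1656 0.084 ]
wrist {'point': [287.4, 134.0], 'score': 0.75} [0.5107 0.162  0.1   ]
wrist {'point': [286.5, 139.7], 'score': 0.97} [0.5061 0.1616 0.084 ]
```

View pics/w1.png

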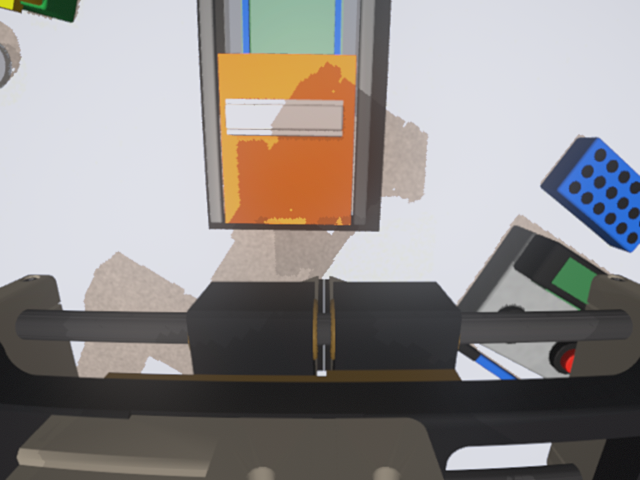

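The wrist view shows the bar level, spanning columns 226–343 with its near face at about row 136. The cover and jaws are well aligned, and this agrees with the fit from the top view.

Call:
{"fn": "play_rows", "kwargs": {"moves": [[[0.005, -0.006, -0.009, 0.3, -1], [0.012, -0.006, -0.009, 0.3, -1], [0.016, -0.006, -0.009, 0.3, -1], [0.016, -0.006, -0.009, 0.2, -1], [0.016, -0.005, -0.005, 0, -1], [0.016, -0.002, -0.002, 0, -1], [0.014, 0, 0, 0, -1], [0.01, 0, 0, 0, -1], [0, 0, 0, 0, -1], [0, 0, 0, 0, -1]]]}}

```text
time: 4.2
tool_pos: [0.4787, 0.1442, 0.1231]
tool_rot: [1.777, 1.566, -0.793]
contact_force: [0.2, 0.2, 1.5]
opening: 0.0006
```

```bash
python3 - <<'E'
from h import *
np.set_printoptions(precision=4,suppress=True)
plan([0.477,0.145,0.083],123.6)
save('wrist','w2');save('side','s2')
E
```

```text
tcp [0.4787 0.1442 0.1231] t 4.2 shift [ 0.0401 -0.0018  0.0011] F [0.19 0.2  1.46]
R
 [[ 0.0036  0.5415 -0.8407]
 [-0.0036 -0.8407 -0.5415]
 [-1.      0.005  -0.001 ]] yheading -57.215984822208895
turn about x -0.8159848222088897 q [ 0.142  0.408  1.741 -0.005  0.99   1.143]
```

View pics/w2.png

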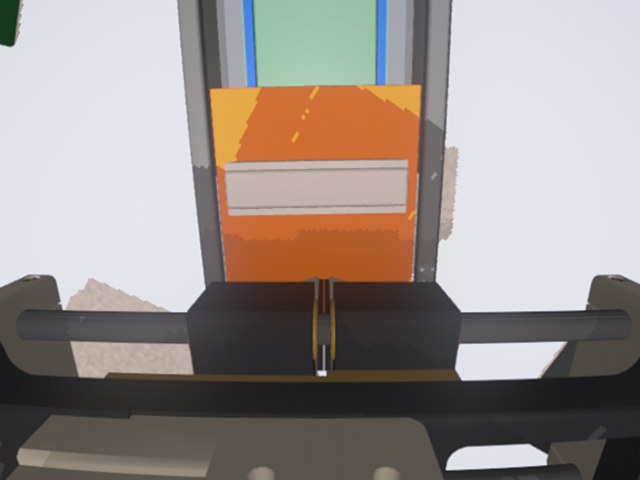

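View pics/s2.png

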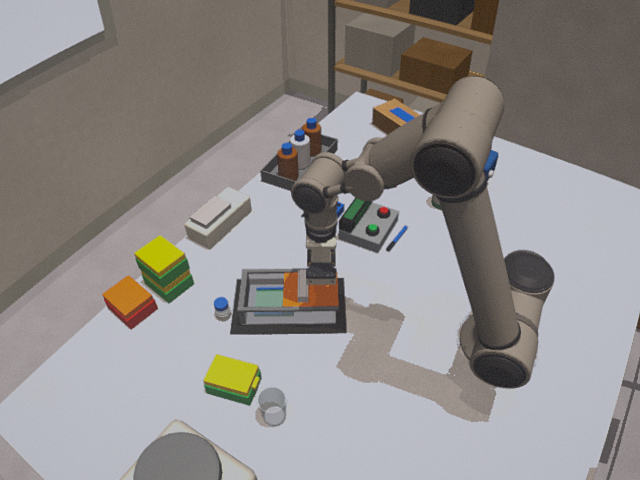

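The fingers stand behind the bar and centred on it (bar columns 226–408, fingers at 322). Now I'll lower them.

Call:
{"fn": "play_rows", "kwargs": {"moves": [[[0.01, 0, 0, -0.4, -1], [0.01, 0, 0, -0.3, -1], [0.008, 0, 0, 0, -1], [0.005, 0, 0, 0, -1], [0.003, 0, 0, 0, -1], [0, 0, 0, 0, -1], [0, 0, 0, 0, -1], [0, 0, 0, 0, -1], [0, 0, 0, 0, -1], [0, 0, 0, 0, -1]]]}}

```text
time: 5.3
tool_pos: [0.4804, 0.1439, 0.0862]
tool_rot: [2.22, 1.562, -0.337]
contact_force: [-0.5, 0.3, 0.1]
opening: 0.0004
```

```bash
python3 - <<'E'
from h import *
np.set_printoptions(precision=4,suppress=True)
plan([0.477,0.145,0.084],123.6)
E
```

```text
tcp [0.4804 0.1439 0.0862] t 5.3 shift [ 0.0022 -0.0028  0.0023] F [-0.46  0.28  0.06]
R
 [[ 0.0085  0.5519 -0.8339]
 [-0.003  -0.8339 -0.552 ]
 [-1.      0.0071 -0.0054]] yheading -56.50060986179073
turn about x -0.10060986179072984 q [ 0.141  0.46   1.781 -0.005  0.893  1.13 ]
```

Call:
{"fn": "play_rows", "kwargs": {"moves": [[[0.001, 0, -0.004, 0, -1], [0, 0, -0.006, 0, -1], [0, 0, -0.008, 0, -1], [0, 0, -0.008, 0, -1], [0, 0, -0.008, 0, -1], [0, 0, -0.008, 0, -1], [0, 0, -0.008, 0, -1], [0, 0, -0.008, 0, -1], [0, 0, -0.005, 0, -1], [0, 0, -0.002, 0, -1]]]}}

```text
time: 6.3
tool_pos: [0.5384, 0.1825, 0.0854]
tool_rot: [1.852, 1.564, -0.705]
contact_force: [-2.1, -1.9, 1.6]
opening: 0.0003
```

```bash
python3 - <<'E'
from h import *
np.set_printoptions(precision=4,suppress=True)
plan([0.477,0.145,0.084],123.6)
save('wrist','w3')
E
```

```text
tcp [0.5384 0.1825 0.0854] t 6.3 shift [ 0.0012 -0.0027  0.0719] F [-2.1  -1.89  1.59]
R
 [[ 0.0055  0.5524 -0.8335]
 [-0.0047 -0.8335 -0.5525]
 [-1.      0.0069 -0.002 ]] yheading -56.464532641069475
turn about x -0.06453264106946222 q [ 0.195  0.564  1.589 -0.007  0.985  1.184]
```

View pics/w3.png

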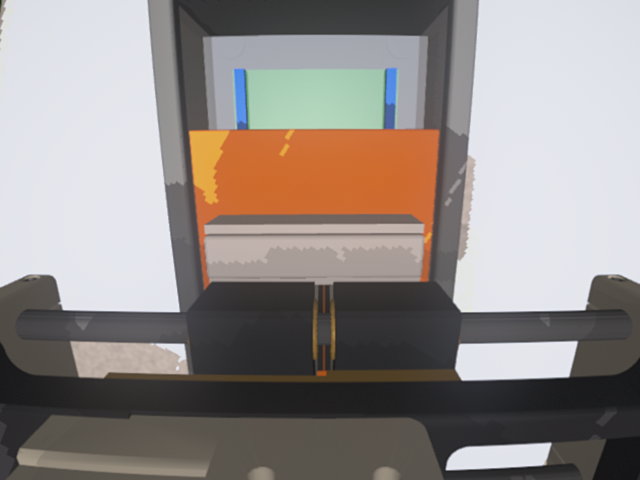

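Pushing is under way at about 2.8 N. The cover's far edge is at row 130, with the end block further up.

Call:
{"fn": "play_rows", "kwargs": {"moves": [[[0, 0, -0.005, 0, -1], [0, 0, -0.006, 0, -1], [0, 0, -0.006, 0, -1], [0, 0, -0.006, 0, -1], [0, 0, -0.005, 0, -1], [0, 0, -0.005, 0, -1], [0, 0, -0.004, 0, -1], [0, 0, -0.003, 0, -1], [0, 0, -0.002, 0, -1], [0, 0, -0.002, 0, -1]]]}}

```text
time: 7.35
tool_pos: [0.5776, 0.2087, 0.0852]
tool_rot: [1.732, 1.564, -0.825]
contact_force: [-2.2, -2.0, 1.1]
opening: 0.0005
```

```bash
python3 - <<'E'
from h import *
np.set_printoptions(precision=4,suppress=True)
plan([0.477,0.145,0.084],123.6)
save('wrist','w4')
E
```

```text
tcp [0.5776 0.2087 0.0852] t 7.35 shift [ 0.0011 -0.0025  0.1191] F [-2.19 -1.99  1.08]
R
 [[ 0.0044  0.5523 -0.8336]
 [-0.0047 -0.8336 -0.5523]
 [-1.      0.0063 -0.001 ]] yheading -56.47590944719482
turn about x -0.0759094471948174 q [ 0.225  0.636  1.448 -0.006  1.055  1.214]
```

View pics/w4.png

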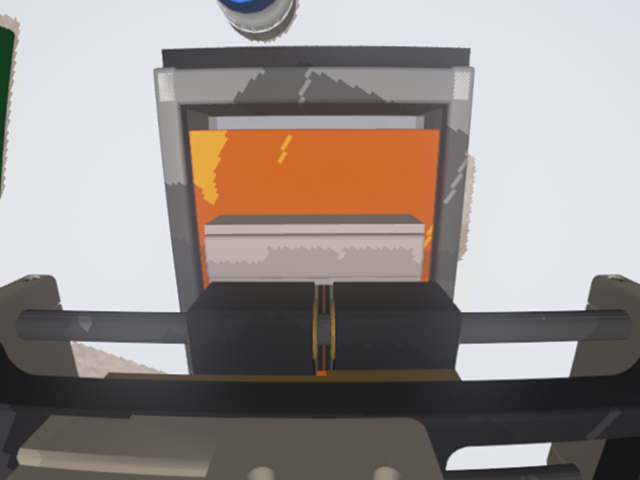

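The gap to the end block is about 25 px (row 105 to 130), which is roughly 10–13 mm.

Call:
{"fn": "play_rows", "kwargs": {"moves": [[[0, 0, -0.003, 0, -1], [0, 0, -0.003, 0, -1], [0, 0, -0.002, 0, -1], [0, 0, -0.002, 0, -1], [0, 0, -0.002, 0, -1], [0, 0, -0.002, 0, -1], [0, 0, -0.002, 0, -1], [0, 0, -0.002, 0, -1], [0, 0, -0.002, 0, -1], [0, 0, -0.002, 0, -1]]]}}

```text
time: 8.4
tool_pos: [0.5859, 0.2143, 0.0854]
tool_rot: [0.113, 1.54, -2.443]
contact_force: [-9.0, -5.3, 7.0]
opening: 0.0002
```

```bash
python3 - <<'E'
from h import *
np.set_printoptions(precision=4,suppress=True)
plan([0.477,0.145,0.084],123.6)
save('wrist','w5')
E
```

```text
tcp [0.5859 0.2143 0.0854] t 8.4 shift [ 0.0053 -0.0024  0.129 ] F [-9.04 -5.32  7.01]
R
 [[-0.0235  0.5529 -0.8329]
 [-0.0197 -0.8333 -0.5525]
 [-0.9995  0.0034  0.0305]] yheading -56.43696779619888
turn about x -0.0369677961988657 q [ 0.235  0.668  1.384 -0.015  1.117  1.227]
```

View pics/w5.png

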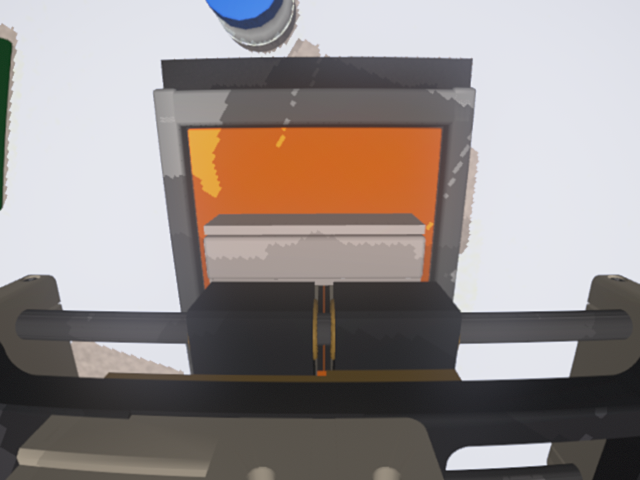

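The cover's edge now meets the end block (row 126, no gap) and the force has risen to about 10 N, so the cover is home. I'll back off, then rise.

Call:
{"fn": "play_rows", "kwargs": {"moves": [[[0, 0, 0.004, 0, -1], [0, 0, 0.008, 0, -1], [0, 0, 0.01, 0, -1], [-0.002, 0, 0.01, 0, -1], [-0.01, 0, 0.005, 0, -1], [-0.02, 0, 0, 0, -1], [-0.025, 0, 0, 0, -1], [-0.025, 0, 0, 0, -1], [-0.02, 0, 0, 0, -1], [0, 0, 0, 0, -1]]]}}

```text
time: 9.45
tool_pos: [0.5569, 0.1952, 0.1966]
tool_rot: [0.252, 1.549, -2.304]
contact_force: [1.1, 0.2, 0.1]
opening: 0.0007
```

```bash
python3 - <<'E'
from h import *
np.set_printoptions(precision=4,suppress=True)
plan([0.48,-0.152,0.18],90+5.5)
im=save('wrist','w6')
im=save('top','t6'); cv2.imwrite('pics/t6z.png',cv2.resize(im[170:340,170:340,::-1],(595,595),interpolation=cv2.INTER_CUBIC))
E
```

```text
tcp [0.5569 0.1952 0.1966] t 9.45 shift [0.0231 0.2469 0.2554] F [1.13 0.25 0.12]
R
 [[-0.0143  0.5522 -0.8336]
 [-0.0158 -0.8337 -0.552 ]
 [-0.9998  0.0053  0.0206]] yheading -56.48280813536526
turn about x 28.017191864634754 q [ 0.214  0.496  1.366 -0.013  1.297  1.203]
```

View pics/w6.png

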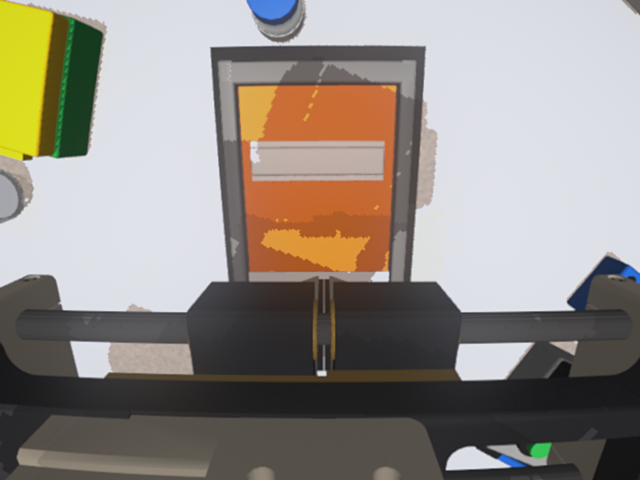

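View pics/t6z.png

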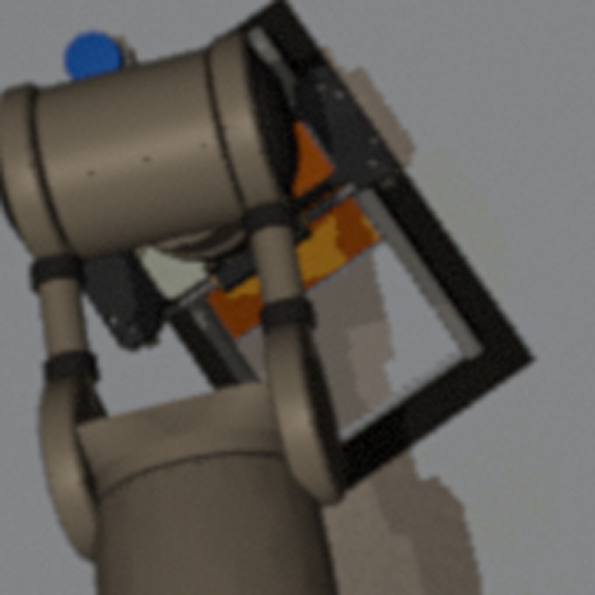

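The cover stays home: its far edge sits at the end block (row 84) and the plate is flush. The jar is undisturbed. Next is the timer.

Call:
{"fn": "play_rows", "kwargs": {"moves": [[[-0.004, 0.015, 0.025, 0, -1], [-0.004, 0.022, 0.035, 0, -1], [-0.004, 0.022, 0.035, 0, -1], [-0.002, 0.022, 0.035, 0, -1], [0, 0.022, 0.035, 0, -1], [0, 0.022, 0.035, 0, -1], [0, 0.022, 0.035, 0, -1], [0, 0.022, 0.035, 0, -1], [0, 0.015, 0.025, 0, -1], [0, 0, 0, 0, -1]]]}}

```text
time: 10.55
tool_pos: [0.3991, -0.1302, 0.2036]
tool_rot: [-0.262, 1.528, -2.814]
contact_force: [0.3, 0.2, -0.1]
opening: 0.0001
```

```bash
python3 - <<'E'
from h import *
np.set_printoptions(precision=4,suppress=True)
plan([0.40,-0.145,0.22],90+5.5)
E
```

```text
tcp [ 0.3991 -0.1302  0.2036] t 10.55 shift [-0.0162  0.0126  0.0081] F [ 0.3   0.23 -0.12]
R
 [[-0.0403  0.5553 -0.8307]
 [-0.0137 -0.8316 -0.5553]
 [-0.9991 -0.011   0.0411]] yheading -56.2655326023555
turn about x 28.234467397644494 q [-0.475  0.193  1.801 -0.033  1.177  0.52 ]
```

Call:
{"fn": "play_rows", "kwargs": {"moves": [[[-0.002, 0.003, 0.002, 4, -1], [-0.002, 0.003, 0.002, 6, -1], [-0.002, 0.003, 0.002, 6, -1], [-0.002, 0.003, 0.002, 6, -1], [-0.002, 0.003, 0, 4, -1], [0, 0, 0, 2, -1], [0, 0, 0, 0, -1], [0, 0, 0, 0, -1], [0, 0, 0, 0, -1], [0, 0, 0, 0, -1]]]}}

```text
time: 11.55
tool_pos: [0.3951, -0.1416, 0.2056]
tool_rot: [-0.032, 1.516, -3.091]
contact_force: [0.4, 0.2, 0.1]
opening: 0.0
```

```bash
python3 - <<'E'
from h import *
np.set_printoptions(precision=4,suppress=True)
plan([0.48,-0.1525,0.15],90+5.5)
c=robot.get_calibration('wrist')
save('wrist','w7')
for l in ['start_top','reset_top']:
  for r in robot.spot_in('wrist',l)[:2]: print(l,r,atz('wrist',r['point'],.055,c))
E
```

```text
tcp [ 0.3951 -0.1416  0.2056] t 11.55 shift [ 0.0509  0.018  -0.0866] F [0.42 0.25 0.07]
R
 [[-0.0542  0.0825 -0.9951]
 [-0.0028 -0.9966 -0.0824]
 [-0.9985 -0.0017  0.0543]] yheading -85.26952173548247
turn about x -0.7695217354824706 q [-0.505  0.2    1.787 -0.031  1.201  0.995]
start_top {'point': [345.1, 119.2], 'score': 0.6} [ 0.4834 -0.1519  0.055 ]
reset_top {'point': [448.7, 122.8], 'score': 0.71} [ 0.4884 -0.2392  0.055 ]
```

View pics/w7.png

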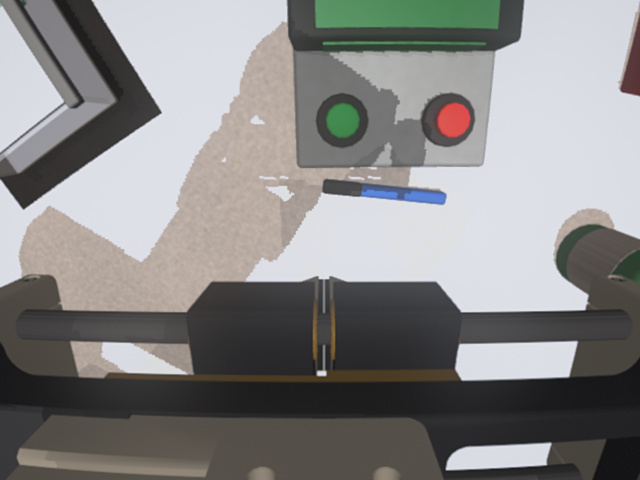

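Green is at (343,120) and red at (455,120). The wrist estimate (0.483,-0.152) agrees with the top view (0.480,-0.152). I'll move above green.

Call:
{"fn": "play_rows", "kwargs": {"moves": [[[0.004, 0.002, -0.01, 0, -1], [0.006, 0.003, -0.014, 0, -1], [0.008, 0.003, -0.014, 0, -1], [0.008, 0.003, -0.014, 0, -1], [0.008, 0.003, -0.014, 0, -1], [0.008, 0.002, -0.012, 0, -1], [0.008, 0.002, -0.008, 0, -1], [0.004, 0, 0, 0, -1], [0, 0, 0, 0, -1], [0, 0, 0, 0, -1]]]}}

```text
time: 12.7
tool_pos: [0.4867, -0.1541, 0.1426]
tool_rot: [-0.009, 1.519, -3.069]
contact_force: [0.4, -0.5, -0.2]
opening: 0.0005
```

```bash
python3 - <<'E'
from h import *
np.set_printoptions(precision=4,suppress=True)
plan([0.481,-0.152,0.075],90+5.5)
E
```

```text
tcp [ 0.4867 -0.1541  0.1426] t 12.7 shift [ 0.0678 -0.0026  0.002 ] F [ 0.38 -0.53 -0.22]
R
 [[-0.0517  0.0813 -0.9953]
 [-0.0038 -0.9967 -0.0812]
 [-0.9987 -0.0005  0.0519]] yheading -85.33500230898461
turn about x -0.835002308984599 q [-0.441  0.427  1.645 -0.028  1.115  1.062]
```

Call:
{"fn": "play_rows", "kwargs": {"moves": [[[0.01, -0.001, 0.001, 0, -1], [0.012, -0.001, 0.001, 0, -1], [0.012, 0, 0, 0, -1], [0.012, 0, 0, 0, -1], [0.01, 0, 0, 0, -1], [0.006, 0, 0, 0, -1], [0.003, 0, 0, 0, -1], [0, 0, 0, 0, -1], [0, 0, 0, 0, -1], [0, 0, 0, 0, -1]]]}}

```text
time: 13.7
tool_pos: [0.4799, -0.1527, 0.0762]
tool_rot: [0.042, 1.523, -3.019]
contact_force: [-0.6, -0.4, -0.8]
opening: 0.0001
```

```bash
python3 - <<'E'
from h import *
np.set_printoptions(precision=4,suppress=True)
plan([0.481,-0.152,0.055],90+5.5)
im=save('side','s8'); cv2.imwrite('pics/s8z.png',cv2.resize(im[130:280,300:450,::-1],(600,600),interpolation=cv2.INTER_CUBIC))
print(proj('side',[0.481,-0.152,.055]))
save('wrist','w8')
E
```

```text
tcp [ 0.4799 -0.1527  0.0762] t 13.7 shift [ 0.0211 -0.0007 -0.0022] F [-0.55 -0.41 -0.83]
R
 [[-0.0474  0.0803 -0.9956]
 [-0.0058 -0.9968 -0.0801]
 [-0.9989  0.002   0.0478]] yheading -85.39568639273296
turn about x -0.895686392732955 q [-0.444  0.502  1.741 -0.032  0.939  1.066]
[372.652  228.5172]
```

View pics/s8z.png

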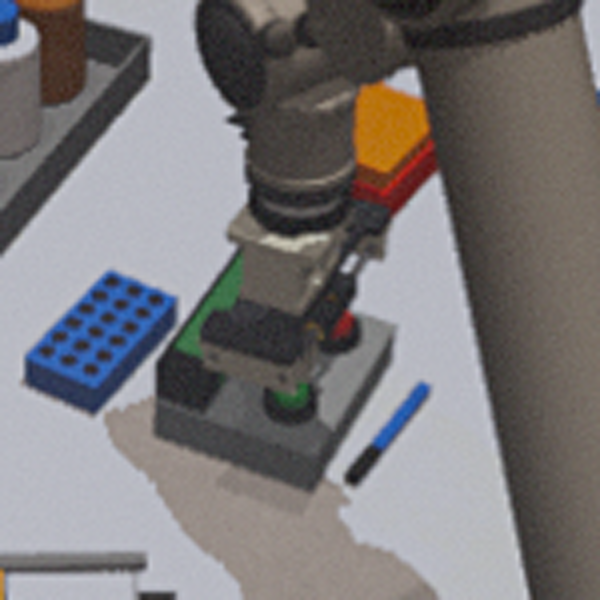

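View pics/w8.png

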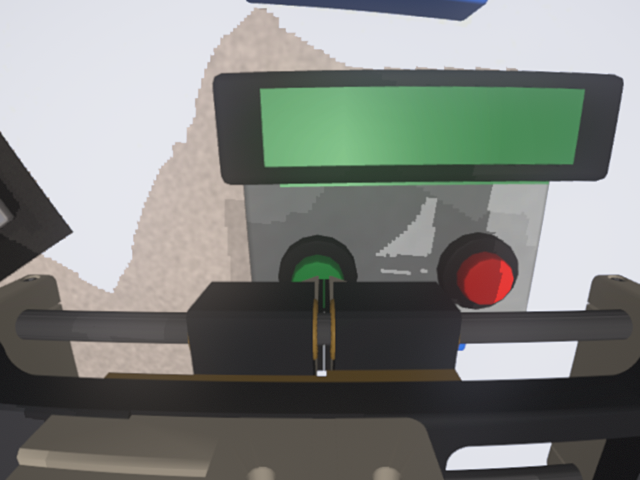

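The fingers are above green, and red is well to the right at (487,278). Now I'll press.

Call:
{"fn": "play_rows", "kwargs": {"moves": [[[0.004, 0, 0, 0, -1], [0.004, 0, 0, 0, -1], [0.004, 0, 0, 0, -1], [0.003, 0, 0, 0, -1], [0.003, 0, 0, 0, -1], [0.003, 0, 0, 0, -1], [0.002, 0, 0, 0, -1], [0.002, 0, 0, 0, -1], [0.002, 0, 0, 0, -1], [0.002, 0, 0, 0, -1]]]}}

```text
time: 14.8
tool_pos: [0.4803, -0.1531, 0.0609]
tool_rot: [0.199, 1.531, -2.861]
contact_force: [-5.1, 3.9, 22.8]
opening: 0.0006
```

```bash
python3 - <<'E'
from h import *
np.set_printoptions(precision=4,suppress=True)
plan([0.481,-0.152,0.055],90+5.5)
E
```

```text
tcp [ 0.4803 -0.1531  0.0609] t 14.8 shift [ 0.0059 -0.0011 -0.001 ] F [-5.1   3.89 22.8 ]
R
 [[-0.0382  0.0815 -0.9959]
 [-0.011  -0.9966 -0.0811]
 [-0.9992  0.0079  0.039 ]] yheading -85.32637331866681
turn about x -0.8263733186668105 q [-0.444  0.521  1.762 -0.034  0.889  1.067]
```

```bash
python3 - <<'E'
from h import *
im=save('side','s9'); cv2.imwrite('pics/s9z.png',cv2.resize(im[180:255,335:410,::-1],(600,600),interpolation=cv2.INTER_CUBIC))
im=cv2.imread('pics/side0.png'); cv2.imwrite('pics/s0z.png',cv2.resize(im[180:255,335:410],(600,600),interpolation=cv2.INTER_CUBIC))
save('wrist','w9')
E
```

```text
(no output)
```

View pics/s9z.png

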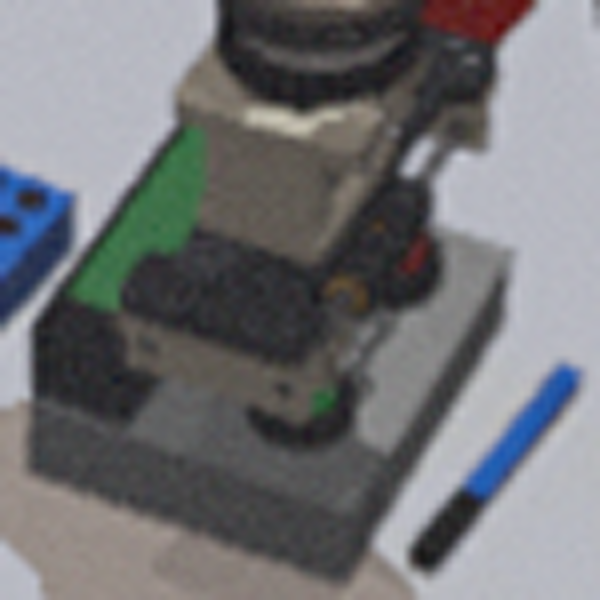

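View pics/s0z.png

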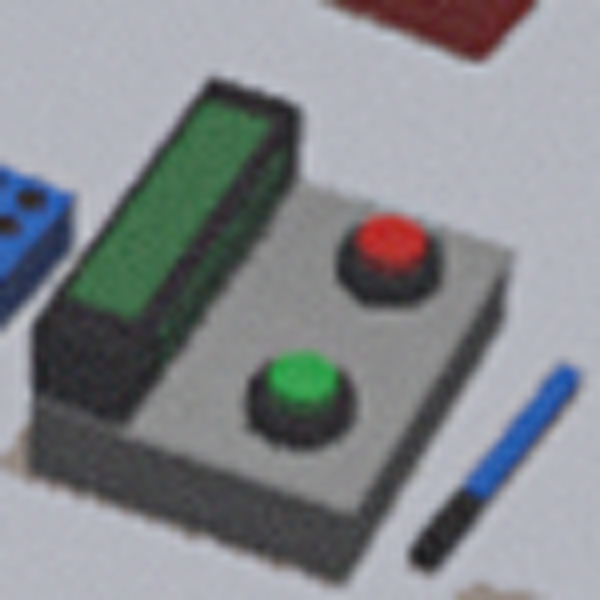

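View pics/w9.png

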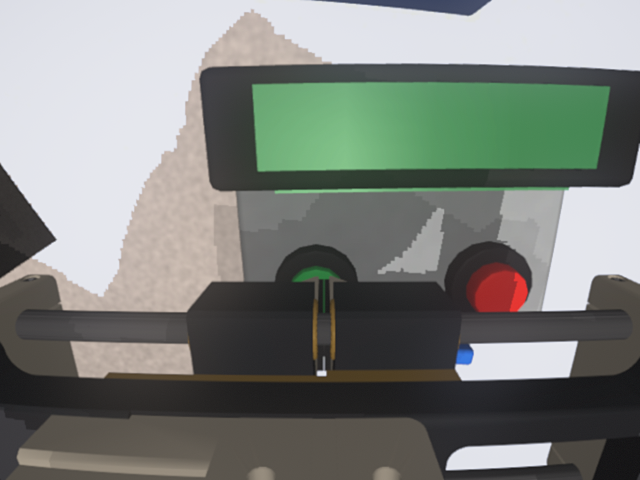

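```bash
python3 - <<'E'
from h import *
np.set_printoptions(precision=4,suppress=True)
for z in [.055,.06,.065,.07]:
  p=atz('top',[397.5,268.75],z); print(z,p,'side px',proj('side',p))
  q=atz('top',np.array([341,297])/4+[350,190],z); print('  red',q,proj('side',q))
print('green side obs',[303/8+335,375/8+180],'red',[393/8+335,240/8+180])
plan([0.481,-0.152,0.055])
E
```

```text
0.055 [ 0.4797 -0.1523  0.055 ] side px [373.0532 228.6252]
  red [ 0.4885 -0.2425  0.055 ] [384.2396 211.2186]
0.06 [ 0.4795 -0.1517  0.06  ] side px [373.1187 227.5871]
  red [ 0.4883 -0.2416  0.06  ] [384.2905 210.2343]
0.065 [ 0.4794 -0.1512  0.065 ] side px [373.1845 226.544 ]
  red [ 0.4881 -0.2408  0.065 ] [384.3415 209.2453]
0.07 [ 0.4792 -0.1507  0.07  ] side px [373.2505 225.4959]
  red [ 0.4879 -0.2399  0.07  ] [384.3926 208.2516]
green side obs [372.875, 226.875] red [384.125, 210.0]
tcp [ 0.4803 -0.1531  0.061 ] t 14.9 shift [ 0.0059 -0.0011 -0.001 ] F [-5.5   3.45 21.42]
R
 [[-0.0382  0.0814 -0.9959]
 [-0.0111 -0.9966 -0.0811]
 [-0.9992  0.0079  0.0389]] yheading -85.32863985089169
```

A force of 22 N at z=0.061 suggests the button is bottomed, but the top height isn't certain (triangulated at about 0.063). I'll check the spring profile by easing off in small steps.

Call:
{"fn": "play_rows", "kwargs": {"moves": [[[-0.002, 0, 0, 0, -1], [0, 0, 0, 0, -1], [0, 0, 0, 0, -1], [0, 0, 0, 0, -1], [0, 0, 0, 0, -1], [0, 0, 0, 0, -1], [0, 0, 0, 0, -1], [0, 0, 0, 0, -1], [0, 0, 0, 0, -1], [0, 0, 0, 0, -1]]]}}

```text
time: 15.9
tool_pos: [0.4802, -0.1531, 0.0635]
tool_rot: [0.209, 1.531, -2.851]
contact_force: [-0.8, 0.9, 3.8]
opening: 0.0005
```

Call:
{"fn": "play_rows", "kwargs": {"moves": [[[-0.002, 0, 0, 0, -1], [0, 0, 0, 0, -1], [0, 0, 0, 0, -1], [0, 0, 0, 0, -1], [0, 0, 0, 0, -1], [0, 0, 0, 0, -1], [0, 0, 0, 0, -1], [0, 0, 0, 0, -1], [0, 0, 0, 0, -1], [0, 0, 0, 0, -1]]]}}

```text
time: 16.9
tool_pos: [0.4802, -0.1531, 0.0654]
tool_rot: [0.206, 1.531, -2.854]
contact_force: [-0.3, 1.5, 2.4]
opening: 0.0003
```

Call:
{"fn": "play_rows", "kwargs": {"moves": [[[-0.002, 0, 0, 0, -1], [0, 0, 0, 0, -1], [0, 0, 0, 0, -1], [0, 0, 0, 0, -1], [0, 0, 0, 0, -1], [0, 0, 0, 0, -1], [0, 0, 0, 0, -1], [0, 0, 0, 0, -1], [0, 0, 0, 0, -1], [0, 0, 0, 0, -1]]]}}

```text
time: 17.9
tool_pos: [0.4803, -0.1531, 0.0673]
tool_rot: [0.202, 1.531, -2.858]
contact_force: [-0.4, -0.2, 0.8]
opening: 0.0004
```

The spring profile is 3.8 N, 2.4 N and 0.8 N at 63.5, 65.4 and 67.3 mm. Contact therefore starts near 68 mm, and at 61 mm the button was fully down. Now I'll retreat upward.

Call:
{"fn": "play_rows", "kwargs": {"moves": [[[-0.005, 0, 0, 0, -1], [-0.01, 0, 0, 0, -1], [-0.015, 0, 0, 0, -1], [-0.02, 0, 0, 0, -1], [-0.02, 0, 0.01, 0, -1], [-0.02, 0, 0.02, 0, -1], [-0.015, 0, 0.02, 0, -1], [-0.01, 0, 0.02, 0, -1], [0, 0, 0.02, 0, -1], [0, 0, 0, 0, -1]]]}}

```text
time: 18.9
tool_pos: [0.3925, -0.1589, 0.1958]
tool_rot: [0.259, 1.532, -2.8]
contact_force: [0.9, 0.5, -0.1]
opening: 0.0005
```

```bash
python3 - <<'E'
from h import *
np.set_printoptions(precision=4,suppress=True)
plan([0.48,-0.152,0.2])
im=save('top','t10');save('side','s10')
for l in ['jar','marker','tube_rack']:
  for r in robot.spot_in('top',l)[:1]: print(l,r)
E
```

```text
tcp [ 0.3925 -0.1589  0.1958] t 18.9 shift [-0.0074  0.0004 -0.0876] F [ 0.9   0.47 -0.12]
R
 [[-0.0364  0.0828 -0.9959]
 [-0.013  -0.9965 -0.0824]
 [-0.9993  0.0099  0.0374]] yheading -85.25134793699013
jar {'point': [202.6, 188.5], 'score': 0.86}
tube_rack {'point': [399.1, 195.1], 'score': 0.56}
```

View pics/t10.png

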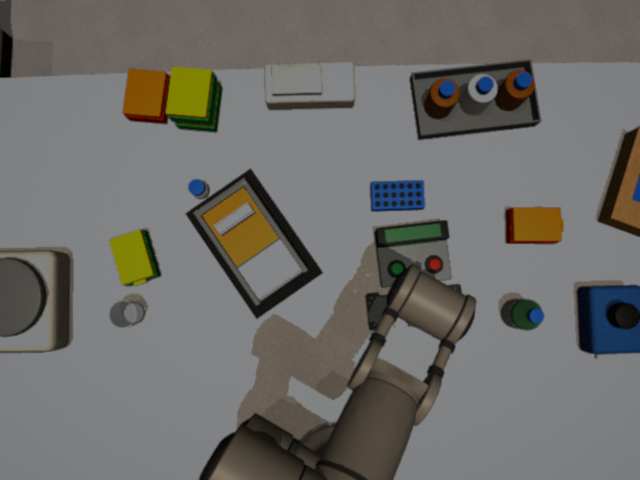

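View pics/s10.png

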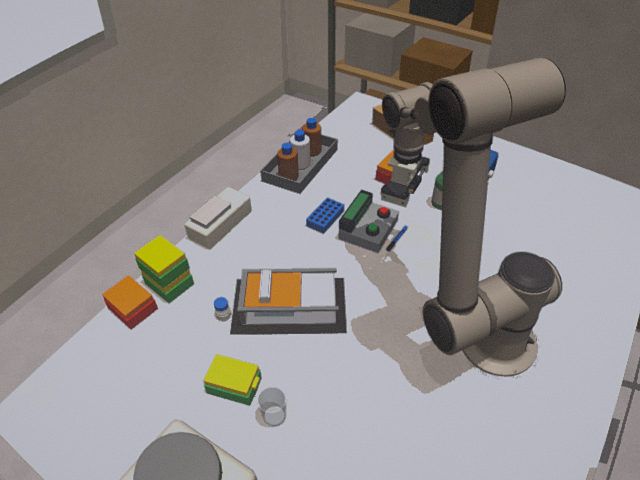

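The cover lies against the far end block at (235,218) in the top view. Jar, rack, marker and the other bystanders are unchanged and the arm is clear, so I'm handing in.

```bash
python3 -c "
from cell import robot
print(robot.hand_in())"
```

```text
the job is handed in; nothing more can be done
None
```

I pushed the cover home with closed fingertips, pressed the green button once, and handed the job in at about 19 s of the 45 s limit. Handing in reports no verdict.

- **Cover:** the push force rose from about 3 N to about 10 N as the cover stopped. The wrist picture then showed no gap at the end block, and the last top and side views still show it home.
- **Green button:** I pressed until the force reached about 22 N at 61 mm height. While easing off, the readings were 3.8, 2.4 and 0.8 N at 63.5, 65.4 and 67.3 mm. That puts first contact near 68 mm, so the button was fully down.
- **Red button and bystanders:** the fingers stayed well clear of red, and the bystanders look unmoved in the last views. The arm was clear of everything at hand-in, with contact force about 1 N or less.

**Checks that fell short:**
- The tool tilted 2–3° after the push against the stop, without harm.
- The network did not find the marker in the last top view because the gripper hid it. The side view shows it in place.
- Triangulating the button's top from the pictures gave about 63 mm, against 68 mm found by contact.

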